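Fetch the spirit level from behind the spray cans

ROBOT

A 7-joint arm with a two-finger parallel gripper is mounted at the origin on the work surface. World frame = base frame: x ahead of the robot, y to its left, z up, the work surface at z = 0. Lengths are in m, angles in rad, forces in N, time in s.
With the tool pointing down it reaches from about 0.35 to 0.9 m from the base axis. Payload 8.1 kg.
Tool frame: the origin (TCP) lies on the centre line of the jaws, within the pads' length; the fingertips stand ahead of it and the grasp point (between the pads) lies 2 mm behind it (tip_reach is the x of the fingertips in the tool frame, in m); x points along the fingers, y is the direction in which the jaws open and shut, and the axes are right-handed (so a half turn about x gives the same grasp; the last joint's range is limited). The gripper opens to 92 mm and grips with 3 to 60 N. Pads are 19 mm wide; open, the fingers measure 130 mm over their backs; the gripper's body (75 mm by 190 mm) begins 47 mm behind the grasp point.
Start: joints at [-0.103, 0.434, 0.025, 1.573, -0.012, 1.134, -0.075], TCP at [0.625, -0, 0.244] pointing down, gripper open.
Joint ranges: [-2.62, 2.62], [-0.44, 2.09], [-1.27, 1.32], [0.08, 2.57], [-1.32, 4.46], [0.12, 2], [-2.74, 2.74]. Speed limits (rad/s): [2.22, 2.22, 3.01, 3.01, 3.14, 3.14, 3.14].

INTERFACE

Orientations are given as a rotation vector (axis times angle).
In Python, from cell import * gives the robot as it stands.
- The arm moves only by the shell command python3 -m inch 'ROWS' [OPENING] [FORCE]. ROWS is JSON, a list of rows, each a list of 2 entries, a list of its own where there are three numbers: the shift along the tool's x, y, z normalised to -1 to 1, where 1 is 200 mm, then the turn about the tool's x normalised to -1 to 1, where 1 is 45 degrees. In form: [[[x, y, z], roll], ...]. A call has exactly 10 rows; each row shifts and turns the commanded pose from where the row before left it, along the tool's axes as they then stand; what a row does not reach is not made up. A row lasts 1/12 s, in which the tool goes at most 41.7 mm and 7.16 degrees, less where a joint would pass 70% of its speed; a pose out of reach is approached as far as the arm can. A call with a number of a shift or a turn outside -1 to 1 is refused whole. A call with a gripper value outside its range is refused whole. OPENING is the closure, from 0 (fully open) to 1 (shut), set as the call begins (- or left out, the last holds). The fingers move at their own pace and stop on an object; FORCE is the grip in N (left out, the last holds). Time passes only in rows, so rows that do not move let the fingers close, or fill a call up. It gives the time, the measured TCP pose, the force and the opening at its end, in the units of the state.
- observe(): the state, without advancing time (a new reading comes with each control period).
- get_image(name): name is "scene" or "side" or "wrist"; returns a dict with "image" (384x512x3 uint8, red, green, blue), "range_z" (384x512 float32, m along the optical axis (not along the pixel's ray), 0 where there is no reading), "fx", "fy", "cx", "cy" (pixels), "position" and "attitude" of the camera in the world. Camera axes: x right, y down, z forward; pixel columns grow to the right and rows downward; lengths in m; the calibration is good to about 2 mm. A picture is of the moment at which its call begins.
- sign_off(): hands the job in, once; it reports no verdict.
The state is a dict: "clock": time; "joints": joint angles; "dq": joint speeds; "joint_efforts": joint torques, N m; "position": TCP position; "ee_rot": TCP orientation; "force": force on the tool from outside, world axes, zero at the start; "ft_torque": the same for the moment, N m; "width": opening from 0.0 (shut) to 1.0 (fully open).
Only numpy, scipy, OpenCV 4.12 (cv2) and the standard library are available. Lean on these libraries where they do the work, as an engineer would, in place of code of your own. Each camera call takes 0.05 s, during which the arm holds its last target. There are 200 camera calls.

TASK

First clear the three spray cans off the grey stand into the black tray, so that all three stand in it, then fetch the yellow spirit level from behind them and stand it on its long edge on the pale plank, centred and in line with it. Then put each spray can back on the stand in the middle of the place of its own colour (where it stood at the start). Keep the cans upright all the time and do not shift the glass jar.

Things in the scene. Friction and masses are not known exactly. Their poses are not given: they have to be found in the camera images.
- red_can: red spray can standing upright, a loose round can: body 50 mm in diameter from its foot up to 108 mm, then a red cap 45 mm in diameter, 130 mm high in all, about 0.2 kg. Origin: centre of its underside; z up along the can. At the start it stands on the red place; the three cans stand side by side in a row with 12 mm gaps between them.
- red_place: red plate fixed on the grey stand, 3 mm thick, 56 mm wide (y): where the red can belongs. Origin: on its underside where the can's middle belongs (can foot 3 mm higher). It reaches 27 mm to +x and 55 mm to -x of it: a tab shows in front of the can. x points away from the tab, to the level; y runs along the row. Stand: 150 x 244 mm board, top 16 mm above the bench, end cheeks 40 mm high.
- blue_can: blue spray can standing upright, a loose round can: body 50 mm in diameter from its foot up to 108 mm, then a blue cap 45 mm in diameter, 130 mm high in all, about 0.2 kg. Origin: centre of its underside; z up along the can. At the start it stands on the blue place; the three cans stand side by side in a row with 12 mm gaps between them.
- blue_place: blue plate fixed on the grey stand, 3 mm thick, 56 mm wide (y): where the blue can belongs. Origin: on its underside where the can's middle belongs (can foot 3 mm higher). It reaches 27 mm to +x and 55 mm to -x of it: a tab shows in front of the can. x points away from the tab, to the level; y runs along the row. Stand: 150 x 244 mm board, top 16 mm above the bench, end cheeks 40 mm high.
- green_can: green spray can standing upright, a loose round can: body 50 mm in diameter from its foot up to 108 mm, then a green cap 45 mm in diameter, 130 mm high in all, about 0.2 kg. Origin: centre of its underside; z up along the can. At the start it stands on the green place; the three cans stand side by side in a row with 12 mm gaps between them.
- green_place: green plate fixed on the grey stand, 3 mm thick, 56 mm wide (y): where the green can belongs. Origin: on its underside where the can's middle belongs (can foot 3 mm higher). It reaches 27 mm to +x and 55 mm to -x of it: a tab shows in front of the can. x points away from the tab, to the level; y runs along the row. Stand: 150 x 244 mm board, top 16 mm above the bench, end cheeks 40 mm high.
- level: yellow spirit level with black ends and green vials, loose, 200 mm long (x), 22 mm wide (y), 45 mm high (z), about 0.25 kg, standing on its long narrow edge. Origin: centre of its underside. At the start it stands on the grey stand close behind the row of cans, parallel to the row, with a gap to the cans too narrow for a finger.
- plank: pale wooden plank lying fixed on the bench to one side, 260 mm long (x), 80 mm wide (y), 20 mm thick (z). Origin: centre of its underside, so that its top is 20 mm above it.
- tray: shallow black tray fixed on the bench to one side (away from the plank, across the stand), 280 mm long (x), 110 mm wide (y), rim 14 mm high, walls and floor 4 mm thick. Origin: centre of its underside, inner floor 4 mm above it. It has room for the three cans in a row along its x, 80 mm apart.
- jar: closed brown glass jar with a brass lid, 68 mm in diameter, 76 mm high, standing loose on the bench between the robot and the stand; a bystander. Origin: centre of its underside.

How it is judged:
On the way, in this order (a step that is already met when the one before it is completed fails the run):
1. all three cans stand upright in the tray, the level still in its place on the stand (x of red_can in the frame of tray between -0.125 and 0.125 m and y of red_can in the frame of tray between -0.045 and 0.045 m and z of red_can in the frame of tray between -0.002 and 0.012 m and angle between each of red_can, blue_can, green_can's own z axis and vertical below 0.12 rad and linear speed of each of red_can, blue_can, green_can below 0.03 m/s and x of blue_can in the frame of tray between -0.125 and 0.125 m and y of blue_can in the frame of tray between -0.045 and 0.045 m and z of blue_can in the frame of tray between -0.002 and 0.012 m and x of green_can in the frame of tray between -0.125 and 0.125 m and y of green_can in the frame of tray between -0.045 and 0.045 m and z of green_can in the frame of tray between -0.002 and 0.012 m and distance of level from where it was at the start of the episode below 0.05 m), for 0.2 s.
2. the level stands on its long edge on the plank, centred and in line, while the three cans still stand in the tray (x of red_can in the frame of tray between -0.125 and 0.125 m and y of red_can in the frame of tray between -0.045 and 0.045 m and z of red_can in the frame of tray between -0.002 and 0.012 m and angle between each of red_can, blue_can, green_can's own z axis and vertical below 0.12 rad and linear speed of each of red_can, blue_can, green_can, level below 0.03 m/s and x of blue_can in the frame of tray between -0.125 and 0.125 m and y of blue_can in the frame of tray between -0.045 and 0.045 m and z of blue_can in the frame of tray between -0.002 and 0.012 m and x of green_can in the frame of tray between -0.125 and 0.125 m and y of green_can in the frame of tray between -0.045 and 0.045 m and z of green_can in the frame of tray between -0.002 and 0.012 m and horizontal distance between level and plank below 0.015 m and z of level in the frame of plank between 0.015 and 0.026 m and angle between the x axis of level and the x axis of plank, either way round below 0.12 rad and angle between level's own z axis and vertical below 0.1 rad), for 0.2 s.
3. each can stands on the place of its own colour, the level still on the plank (horizontal distance between level and plank below 0.015 m and z of level in the frame of plank between 0.015 and 0.026 m and angle between the x axis of level and the x axis of plank, either way round below 0.12 rad and angle between each of level, red_can, blue_can, green_can's own z axis and vertical below 0.1 rad and linear speed of each of level, red_can, blue_can, green_can below 0.03 m/s and horizontal distance between red_can and red_place below 0.012 m and z of red_can in the frame of red_place between -0.002 and 0.008 m and horizontal distance between blue_can and blue_place below 0.012 m and z of blue_can in the frame of blue_place between -0.002 and 0.008 m and horizontal distance between green_can and green_place below 0.012 m and z of green_can in the frame of green_place between -0.002 and 0.008 m), for 0.2 s.
At the end, for the whole second after the job is handed in: Each can stands upright (within 0.1 rad) and at rest on the place of its own colour, its middle within 12 mm of the place's origin; the level stands upright and at rest on its long edge on the plank, its middle within 15 mm of the plank's middle and its length within 0.12 rad of the plank's (all of step 3); the robot touches nothing.
It fails at once if a can is tipped over (angle between any of red_can, blue_can, green_can's own z axis and vertical above 0.7 rad).
It fails at once if the glass jar is shifted by more than 20 mm or tipped (distance of jar from where it was at the start of the episode above 0.02 m or angle between jar's own z axis and vertical above 0.3 rad).
It also fails if it takes over 152 s, if anything falls off the work surface, if the arm or the gripper's body presses on something with over 40 N, if the wrist force passes 120 N, or if a joint passes its speed limit or range.

## Working session

There is one attempt and no reset: what is moved stays moved. The work goes in short steps, Python scripts to look and compute and a shell command to move; the robot and the scene stay as the last step left them, time stands still between calls to the robot, and variables do not carry over. Pictures are saved under pics/ and viewed, about 12 in all and at most 16, crops included, and the job is handed in when it is done.

```bash
ls; mkdir -p pics; python3 - <<'E'
from cell import *
import cv2,numpy as np
print(observe())
for n in("scene","side"):
    d=get_image(n); cv2.imwrite(f"pics/{n}0.png",d["image"][:,:,::-1]); print(n,d["fx"],d["fy"],d["cx"],d["cy"],d["position"],d["attitude"])
    np.savez(f"{n}0.npz",**d)
E
```

```text
pics
{'clock': 0.0, 'joints': array([-0.1026196 ,  0.43522601,  0.02495655,  1.57409429, -0.01159898,
        1.13399042, -0.07510061]), 'dq': array([ 0.00018226,  0.00120278, -0.00080452,  0.00102152, -0.00085289,
       -0.00024208,  0.00102767]), 'joint_efforts': array([ 3.89017032e-04, -6.67853522e+01,  9.84863900e-01, -3.14464223e+01,
       -6.05165795e-02,  4.27553023e-02,  1.12382318e-04]), 'position': array([ 6.24517455e-01, -3.33925992e-05,  2.42943966e-01]), 'ee_rot': array([ 1.20838344,  1.21023591, -1.21044444]), 'force': array([-0.35616366,  0.10238269, -0.08201942]), 'ft_torque': array([ 0.03014609, -0.02220303,  0.04844886]), 'width': 0.9992031223925525}
scene 427.2254469996789 427.2254469996789 259.8702006899743 181.94601383325394 [ 1.01645193 -0.80449811  0.71548964] [-2.13986673 -0.57500196  0.29826522]
side 377.94160447958353 377.94160447958353 254.71781743813608 193.4548332280366 [-0.05100357  0.25740818  0.58039862] [-1.32683112  2.09460798 -0.97698924]
```

View pics/scene0.png

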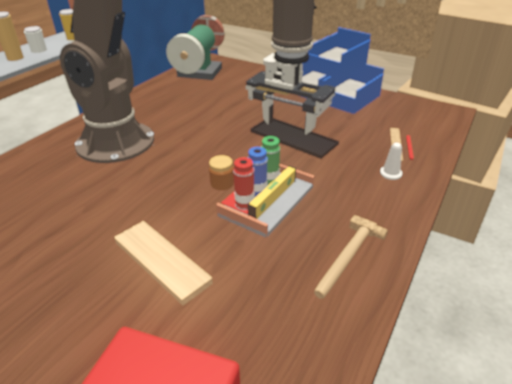

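View pics/side0.png

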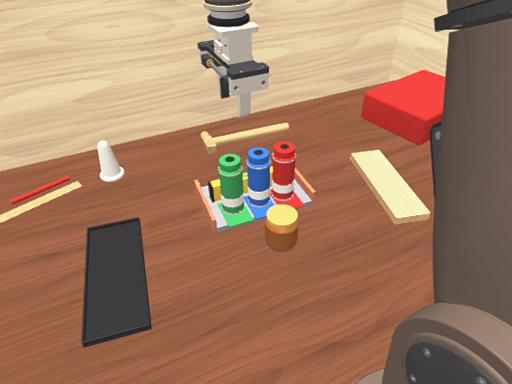

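The scene view has the row running red, blue, green at about (243,180), (258,168), (271,155), with the level behind it at (272,190) and the plank at (162,260). The side view has the tray at (117,275) and the jar at (282,228). Next I'll measure them.

```bash
cat > h.py <<'E'
from cell import *
import cv2,numpy as np
from scipy.spatial.transform import Rotation as R
def pts(d):
    v,u=np.mgrid[0:384,0:512]; z=d["range_z"]
    c=np.stack([(u-d["cx"])/d["fx"]*z,(v-d["cy"])/d["fy"]*z,z],-1)
    return c@R.from_rotvec(d["attitude"]).as_matrix().T+d["position"]
def hsv(d): return cv2.cvtColor(np.ascontiguousarray(d["image"]),cv2.COLOR_RGB2HSV)
HUE=dict(red=(172,8),blue=(105,125),green=(50,85))
def hue(H,c,s=110,v=40):
    a,b=HUE[c]; h=H[...,0]
    m=(h>=a)&(h<=b) if a<b else (h>=a)|(h<=b)
    return m&(H[...,1]>s)&(H[...,2]>v)
def rect(xy):
    (c,wh,a)=cv2.minAreaRect((xy*1000).astype(np.float32))
    return np.round(np.array(c)/1000,4),np.round(wh,1),round(a,1)
def pose():
    o=observe(); M=R.from_rotvec(o["ee_rot"]).as_matrix()
    return o["position"],M,o
def box(P,x0,x1,y0,y1,z0,z1):
    return (P[...,0]>x0)&(P[...,0]<x1)&(P[...,1]>y0)&(P[...,1]<y1)&(P[...,2]>z0)&(P[...,2]<z1)
def circ(xy):  # least squares circle
    A=np.c_[2*xy,np.ones(len(xy))]; s=np.linalg.lstsq(A,(xy**2).sum(1),rcond=None)[0]
    return s[:2].round(4),round(float(np.sqrt(s[2]+s[0]**2+s[1]**2)),4)
E
python3 - <<'E'
from h import *
import cell; print([k for k in dir(cell) if k[0]!='_'], getattr(cell,'tip_reach',None))
for n in("scene","side"):
    d=dict(np.load(n+"0.npz")); P=pts(d); H=hsv(d); print(n)
    for c in HUE:
        m=hue(H,c)
        b=m&box(P,.3,.9,-.3,.3,.05,.17)
        q=P[b]; 
        if len(q): 
            print(c,"can n",len(q),"zmax",q[:,2].max().round(4))
            s=q[(q[:,2]<.12)];  print("  body circ",circ(s[:,:2]) if len(s)>10 else None)
            t=q[(q[:,2]>.143)]; print("  top",len(t),rect(t[:,:2]) if len(t)>5 else None)
        b=m&box(P,.3,.9,-.3,.3,.014,.024); q=P[b]
        if len(q)>5: print("  tab",len(q),rect(q[:,:2]),q[:,2].mean().round(4))
    y=(H[...,0]>22)&(H[...,0]<34)&(H[...,1]>150)
    q=P[y&box(P,.4,.9,-.3,.3,.05,.07)]; print("level top",len(q),rect(q[:,:2]) if len(q)>5 else None, q[:,2].max() if len(q) else 0)
    q=P[(H[...,1]<130)&(H[...,2]>130)&box(P,.3,.9,-.5,-.1,.012,.027)]; 
    if len(q): print("plank",len(q),rect(q[:,:2]),q[:,2].mean())
    q=P[(H[...,2]<55)&box(P,.2,.9,.08,.6,-.005,.02)]; 
    if len(q): print("tray",len(q),rect(q[:,:2]),q[:,2].mean())
    q=P[box(P,.3,.6,-.15,.15,.06,.085)&(H[...,0]<25)&(H[...,0]>12)]
    if len(q): print("jar",len(q),rect(q[:,:2]),q[:,2].max())
E
```

```text
['PlanningError', 'get_image', 'observe', 'sign_off', 'tip_reach'] 0.017
scene
red can n 653 zmax 0.1546
  body circ (array([ 0.5543, -0.0961]), 0.016)
  top 181 (array([ 0.5458, -0.0835]), array([41.3, 43.7]), 33.3)
  tab 182 (array([ 0.4972, -0.0761]), array([ 55.2, 155.6]), 46.8) 0.0206
blue can n 164 zmax 0.1539
  body circ None
  top 126 (array([ 0.5536, -0.0262]), array([38.6, 37.7]), 13.2)
green can n 40 zmax 0.1531
  body circ None
  top 40 (array([0.5574, 0.0374]), array([35.2, 31.6]), 19.8)
level top 0 None 0
plank 4265 (array([ 0.599 , -0.2524]), array([304.7, 505.1]), 89.8) 0.021259205700285187
jar 454 (array([ 0.5   , -0.0249]), array([198.8, 203.4]), 0.3) 0.08126841773864468
side
red can n 836 zmax 0.1482
  body circ (array([ 0.5463, -0.0799]), 0.0239)
  top 175 (array([ 0.5462, -0.0794]), array([42.9, 43.5]), 42.5)
  tab 305 (array([ 0.5699, -0.0188]), array([249.2, 144.1]), 84.0) 0.0176
blue can n 812 zmax 0.149
  body circ (array([ 0.5503, -0.0211]), 0.0238)
  top 180 (array([ 0.5498, -0.0209]), array([42.1, 44.4]), 46.3)
  tab 245 (array([ 0.5355, -0.0186]), array([55.7, 82.9]), 86.7) 0.0169
green can n 822 zmax 0.1492
  body circ (array([0.5677, 0.037 ]), 0.0377)
  top 194 (array([0.5528, 0.0419]), array([42.8, 43.8]), 69.0)
  tab 325 (array([0.5382, 0.0431]), array([54.8, 82.4]), 86.5) 0.0167
level top 71 (array([ 0.5987, -0.0049]), array([ 48.3, 149.8]), 9.1) 0.061680199202219566
plank 2803 (array([ 0.5958, -0.2519]), array([499.8, 299.6]), 0.5) 0.01713407733147893
tray 738 (array([0.4895, 0.3132]), array([108.3, 280.8]), 82.3) 0.006380194073949328
jar 175 (array([ 0.4817, -0.0005]), array([ 99.9, 160.2]), 83.7) 0.08423491563240665
```

```bash
python3 - <<'E'
from h import *
d0={n:dict(np.load(n+"0.npz")) for n in("scene","side")}
for n,seed in(("scene",(162,260)),("side",(390,185))):
    d=d0[n];P=pts(d);H=hsv(d); print(n,"plank seed",H[seed[1],seed[0]],P[seed[1],seed[0]])
    m=((H[...,2]>180)&(H[...,1]<140)).astype(np.uint8); k,l=cv2.connectedComponents(m,connectivity=4)
    q=P[(l==l[seed[1],seed[0]])]; q=q[np.abs(q[:,2]-np.median(q[:,2]))<.006]; print(len(q),rect(q[:,:2]),q[:,2].mean())
for n,s in(("side",(282,216)),("scene",(221,161))):
    d=d0[n];P=pts(d);H=hsv(d);print("jar",H[s[1],s[0]],P[s[1],s[0]])
    g=P[s[1]-12:s[1]+13,s[0]-18:s[0]+19].reshape(-1,3); g=g[abs(g[:,2]-.076)<.005]; print(rect(g[:,:2]),g[:,2].mean())
d=d0["scene"];P=pts(d);H=hsv(d)
g=(H[...,2]<70)&box(P,.2,.9,.1,.6,-.005,.025);q=P[g];print("tray scene",len(q),rect(q[:,:2]))
y=(H[...,0]>22)&(H[...,0]<34)&(H[...,1]>120);q=P[y&box(P,.5,.7,-.2,.2,.03,.08)];print("level",len(q),rect(q[:,:2]),q[:,2].min(),q[:,2].max())
E
```

```text
scene plank seed [ 18  79 255] [ 0.49622053 -0.34446262  0.02436968]
3198 (array([ 0.481 , -0.3349]), array([ 81.6, 262.8]), 75.8) 0.021447915363263615
side plank seed [ 28  55 247] [ 0.46008825 -0.32500712  0.01919588]
2316 (array([ 0.4817, -0.3317]), array([ 82.3, 262.2]), 75.9) 0.017200243950069794
jar [ 27 116 247] [ 0.42551192 -0.01375263  0.07328054]
(array([ 0.4305, -0.0148]), array([60. , 59.7]), 81.0) 0.07351618919667514
jar [ 20 110 248] [ 0.43462627 -0.01968499  0.07990259]
(array([ 0.4306, -0.0193]), array([60.3, 60.2]), 89.4) 0.07725570901100394
tray scene 217 (array([0.4892, 0.3112]), array([116. , 280.2]), 82.6)
level 437 (array([ 0.5986, -0.0253]), array([192.8,  22. ]), 86.9) 0.03051901202005447 0.06699108882353055
```

```bash
cat >> h.py <<'E'
def go(*ts):
    p,M,o=pose(); print("clock",round(o["clock"],2),"tcp",p.round(4),"yaw",round(float(np.degrees(np.arctan2(M[1,1],M[0,1]))),2),"tilt",(-M[2,0]).round(5),"w",round(o["width"],3),"F",o["force"].round(1))
    for t in ts:
        d=np.array(t)-p; print("  ->",t,"total units/200mm tool xyz",(M.T@d/.2).round(3)); p=np.array(t)
E
python3 -m inch '[[[0,0,0],0.069],[[0,0,0],0],[[0,-0.09,-0.05],0],[[0,-0.09,-0.05],0],[[0,-0.09,-0.05],0],[[0,-0.09,-0.05],0],[[0,0,0],0],[[0,0,0],0],[[0,0,0],0],[[0,0,0],0]]' 0.3 15
python3 - <<'E'
from h import *
go((.5525,.042,.243),(.5525,.042,.11))
d=get_image("wrist"); cv2.imwrite("pics/w1.png",d["image"][:,:,::-1]); P=pts(d);H=hsv(d)
print(d["position"])
for c in HUE:
    t=P[hue(H,c)&box(P,.4,.7,-.2,.2,.14,.16)]
    if len(t)>9: print(c,len(t),rect(t[:,:2]),t[:,2].mean())
E
```

```text
clock: 0.93
position: [0.556, 0.0431, 0.2437]
ee_rot: [1.249, 1.182, -1.249]
force: [0.2, -0.2, -0.5]
width: 0.704
clock 0.93 tcp [0.556  0.0431 0.2437] yaw -3.14 tilt 1.0 w 0.704 F [ 0.2 -0.2 -0.5]
  -> (0.5525, 0.042, 0.243) total units/200mm tool xyz [ 0.003 -0.017  0.006]
  -> (0.5525, 0.042, 0.11) total units/200mm tool xyz [ 0.665 -0.    -0.   ]
[0.56026555 0.11804143 0.38359661]
red 701 (array([ 0.549 , -0.0658]), array([17.5, 42.7]), 84.5) 0.14612494052393293
blue 819 (array([ 0.5493, -0.0189]), array([43.1, 38. ]), 58.5) 0.14659034300500468
green 2088 (array([0.5547, 0.0423]), array([43.5, 44. ]), 63.9) 0.1474662414172924
```

View pics/w1.png

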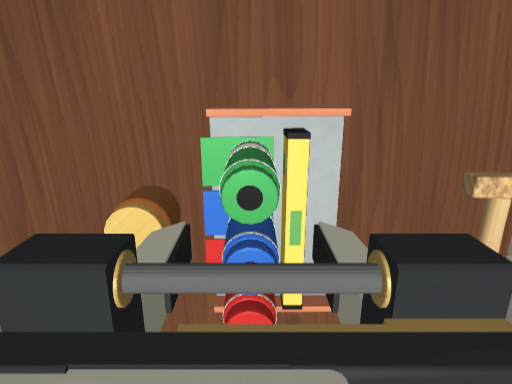

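The wrist view has the green cap centred between the open fingers, at about (250,195). The yellow level is at (296,215) and the jar is clear on the left at (138,220). I'll descend, grip and lift.

```bash

python3 -m inch '[[[0,-0.01,0.005],0],[[0.15,0,0],0],[[0.15,0,0],0],[[0.15,0,0],0],[[0.15,0,0],0],[[0.07,0,0],0],[[0,0,0],0],[[0,0,0],0],[[0,0,0],0],[[0,0,0],0]]' 0.3 25
python3 -m inch '[[[0,0,0],0],[[0,0,0],0],[[0,0,0],0],[[0,0,0],0],[[0,0,0],0],[[0,0,0],0],[[-0.05,0,0],0],[[-0.12,0,0],0],[[-0.12,0,0],0],[[-0.12,0,0],0]]' 1 25
python3 - <<'E'
from h import *
d=get_image("wrist"); cv2.imwrite("pics/w2.png",d["image"][:,:,::-1])
u=np.array([.991,-.134])
c=np.array([.4893,.3125]);g=c+.088*u;r=c-.088*u;print(g,r)
go((*g,.191),(*g,.094))
E
```

```text
clock: 1.82
position: [0.5544, 0.043, 0.1112]
ee_rot: [1.251, 1.181, -1.247]
force: [0.9, 0.3, -0.3]
width: 0.699
clock: 2.65
position: [0.5524, 0.0428, 0.1926]
ee_rot: [1.248, 1.184, -1.251]
force: [1.0, 0.1, -2.1]
width: 0.541
[0.576508 0.300708] [0.402092 0.324292]
clock 2.7 tcp [0.5549 0.0432 0.1976] yaw -3.12 tilt 0.99999 w 0.537 F [2.2 0.2 0.6]
  -> (np.float64(0.576508), np.float64(0.300708), 0.191) total units/200mm tool xyz [ 0.035  0.038 -1.292]
  -> (np.float64(0.576508), np.float64(0.300708), 0.094) total units/200mm tool xyz [ 0.485 -0.002  0.001]
```

View pics/w2.png

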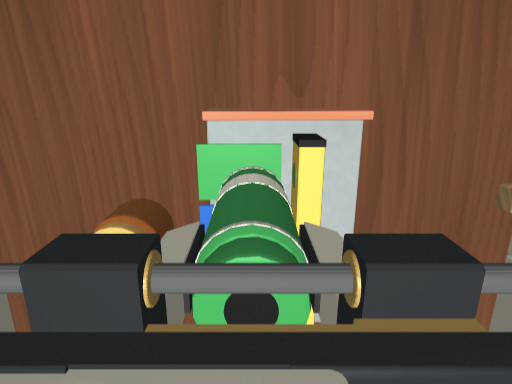

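The green can is held between the pads, upright. I'm carrying it to the far end of the tray.

```bash

python3 -m inch '[[[0,0.02,-0.08],0],[[0,0.02,-0.16],0],[[0,0,-0.16],0],[[0,0,-0.16],0],[[0,0,-0.16],0],[[0,0,-0.16],0],[[0,0,-0.16],0],[[0,0,-0.16],0],[[0,0,-0.09],0],[[0,0,0],0]]' 1 25
python3 -m inch '[[[0.08,0,0],0],[[0.1,0,0],0],[[0.1,0,0],0],[[0.1,0,0],0],[[0.06,0,0],0],[[0.03,0,0],0],[[0,0,0],0],[[0,0,0],0],[[0,0,0],0],[[0,0,0],0]]' 1 25
python3 - <<'E'
from h import *
go((.5765,.3007,.098))
E
```

```text
clock: 3.53
position: [0.5734, 0.3059, 0.1914]
ee_rot: [1.246, 1.189, -1.244]
force: [-0.2, 0.4, -3.3]
width: 0.538
clock: 4.37
position: [0.5758, 0.3004, 0.0989]
ee_rot: [1.25, 1.183, -1.248]
force: [-0.0, -0.3, -3.3]
width: 0.536
clock 4.37 tcp [0.5758 0.3004 0.0989] yaw -3.11 tilt 1.0 w 0.536 F [-0.  -0.3 -3.3]
  -> (0.5765, 0.3007, 0.098) total units/200mm tool xyz [ 0.004  0.004 -0.001]
```

```bash

python3 -m inch '[[[0.006,0,0],0],[[0.006,0,0],0],[[0,0,0],0],[[0,0,0],0],[[0,0,0],0],[[0,0,0],0],[[0,0,0],0],[[0,0,0],0],[[0,0,0],0],[[0,0,0],0]]' 1 25
python3 -m inch '[[[0,0,0],0],[[0,0,0],0],[[0,0,0],0],[[-0.05,0,0],0],[[-0.15,0,0],0],[[-0.16,0,0],0],[[-0.16,0,0],0],[[-0.13,0,0],0],[[0,0,0],0],[[0,0,0],0]]' 0.3 25
python3 - <<'E'
from h import *
d=get_image("side"); cv2.imwrite("pics/s1.png",d["image"][:,:,::-1]); P=pts(d);H=hsv(d)
t=P[hue(H,"green")&box(P,.3,.7,.2,.45,.128,.14)]; print("green",len(t),rect(t[:,:2]),t[:,2].mean())
t=P[hue(H,"green")&box(P,.45,.7,.0,.1,.014,.024)]; print("gplace",len(t),rect(t[:,:2]),t[:,2].mean())
go((.5505,-.020,.225),(.5505,-.020,.110))
E
```

```text
clock: 5.2
position: [0.5754, 0.3002, 0.0955]
ee_rot: [1.249, 1.183, -1.249]
force: [-0.5, -0.1, 0.3]
width: 0.536
clock: 6.03
position: [0.5761, 0.3006, 0.2281]
ee_rot: [1.253, 1.182, -1.245]
force: [-0.2, -0.3, -0.3]
width: 0.701
green 247 (array([0.5744, 0.2986]), array([42.7, 43.9]), 74.7) 0.13122935429136506
gplace 608 (array([0.5385, 0.0429]), array([56. , 82.9]), 86.2) 0.01645434001672685
clock 6.08 tcp [0.5753 0.3002 0.2263] yaw -3.11 tilt 1.0 w 0.702 F [-0.2 -0.4 -0.2]
  -> (0.5505, -0.02, 0.225) total units/200mm tool xyz [ 0.005 -0.037  1.605]
  -> (0.5505, -0.02, 0.11) total units/200mm tool xyz [ 0.575 -0.001  0.   ]
```

View pics/s1.png

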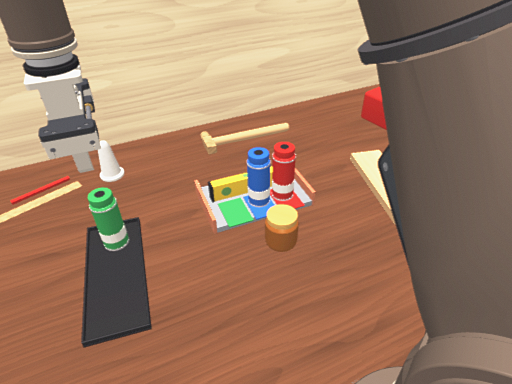

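Green stands upright in the tray at about (103,220). The side camera agrees with the gripper pose to about 1.5 mm. Blue is next.

```bash

python3 -m inch '[[[0,0,0.1],0],[[0,0,0.17],0],[[0,-0.018,0.19],0],[[0,-0.018,0.19],0],[[0,0,0.19],0],[[0,0,0.19],0],[[0,0,0.19],0],[[0,0,0.19],0],[[0,0,0.15],0],[[0,0,0.04],0]]' 0.3 25
python3 -m inch '[[[0,0,0],0],[[0.1,0,0],0],[[0.15,0,0],0],[[0.15,0,0],0],[[0.12,0,0],0],[[0.055,0,0],0],[[0,0,0],0],[[0,0,0],0],[[0,0,0],0],[[0,0,0],0]]' 0.3 25
python3 - <<'E'
from h import *
go((.551,-.0187,.110))
E
```

```text
clock: 6.92
position: [0.5492, -0.0257, 0.2243]
ee_rot: [1.251, 1.179, -1.257]
force: [0.3, -0.3, 0.3]
width: 0.696
clock: 7.75
position: [0.5518, -0.0186, 0.1119]
ee_rot: [1.25, 1.181, -1.247]
force: [0.0, 0.6, 0.3]
width: 0.699
clock 7.75 tcp [ 0.5518 -0.0186  0.1119] yaw -3.09 tilt 1.0 w 0.699 F [0.  0.6 0.3]
  -> (0.551, -0.0187, 0.11) total units/200mm tool xyz [ 0.009 -0.004  0.001]
```

```bash

python3 -m inch '[[[0,0,0],0],[[0,0,0],0],[[0,0,0],0],[[0,0,0],0],[[0,0,0],0],[[0,0,0],0],[[-0.05,0,0],0],[[-0.12,0,0],0],[[-0.12,0,0],0],[[-0.12,0,0],0]]' 1 25
python3 -m inch '[[[0,0,-0.08],0],[[0,0,-0.16],0],[[0,-0.05,-0.18],0],[[0,-0.05,-0.19],0],[[0,-0.05,-0.19],0],[[0,-0.05,-0.19],0],[[0,-0.05,-0.19],0],[[0,-0.05,-0.19],0],[[0,-0.05,-0.17],0],[[0,-0.05,-0.1],0]]' 1 25
python3 -m inch '[[[0,0,0],0],[[0.08,0,0],0],[[0.1,0,0],0],[[0.1,0,0],0],[[0.1,0,0],0],[[0.06,0,0],0],[[0.03,0,0],0],[[0,0,0],0],[[0,0,0],0],[[0,0,0],0]]' 1 25
python3 - <<'E'
from h import *
go((.4893,.3125,.0955))
E
```

```text
clock: 8.58
position: [0.5499, -0.0191, 0.1933]
ee_rot: [1.248, 1.184, -1.25]
force: [1.6, -0.5, -1.3]
width: 0.538
clock: 9.42
position: [0.4868, 0.3173, 0.1926]
ee_rot: [1.247, 1.187, -1.246]
force: [0.2, 0.5, -1.5]
width: 0.542
clock: 10.25
position: [0.4891, 0.3131, 0.0994]
ee_rot: [1.25, 1.183, -1.248]
force: [0.5, -0.6, -1.9]
width: 0.539
clock 10.25 tcp [0.4891 0.3131 0.0994] yaw -3.12 tilt 1.0 w 0.539 F [ 0.5 -0.6 -1.9]
  -> (0.4893, 0.3125, 0.0955) total units/200mm tool xyz [0.019 0.001 0.003]
```

```bash

python3 -m inch '[[[0.007,0,0],0],[[0.007,0,0],0],[[0,0,0],0],[[0,0,0],0],[[0,0,0],0],[[0,0,0],0],[[0,0,0],0],[[0,0,0],0],[[0,0,0],0],[[0,0,0],0]]' 1 25
python3 -m inch '[[[0,0,0],0],[[0,0,0],0],[[0,0,0],0],[[-0.05,0,0],0],[[-0.15,0,0],0],[[-0.16,0,0],0],[[-0.16,0,0],0],[[-0.13,0,0],0],[[0,0,0],0],[[0,0,0],0]]' 0.3 25
python3 -m inch '[[[0,0,0.1],0],[[0,0.04,0.17],0],[[0,0.06,0.18],0],[[0,0.06,0.18],0],[[0,0.06,0.18],0],[[0,0.06,0.18],0],[[0,0.06,0.18],0],[[0,0.056,0.18],0],[[0,0,0.18],0],[[0,0,0.18],0]]' 0.3 25
python3 -m inch '[[[0,0,0.15],0],[[0,0,0.089],0],[[0,0,0],0],[[0,0,0],0],[[0,0,0],0],[[0,0,0],0],[[0,0,0],0],[[0,0,0],0],[[0,0,0],0],[[0,0,0],0]]' 0.3 25
python3 - <<'E'
from h import *
go((.5472,-.0805,.225),(.5472,-.0805,.111))
d=get_image("wrist"); cv2.imwrite("pics/w3.png",d["image"][:,:,::-1]); P=pts(d);H=hsv(d)
t=P[hue(H,"red")&box(P,.4,.7,-.2,.0,.14,.16)];print("red",len(t),rect(t[:,:2]))
for c in("green","blue"):
    t=P[hue(H,c)&box(P,.45,.7,-.1,.1,.01,.024)]; print(c,len(t),rect(t[:,:2]),t[:,2].mean())
E
```

```text
clock: 11.08
position: [0.489, 0.3131, 0.096]
ee_rot: [1.25, 1.183, -1.248]
force: [1.0, 0.4, 5.5]
width: 0.54
clock: 11.92
position: [0.4892, 0.3134, 0.2277]
ee_rot: [1.252, 1.183, -1.246]
force: [0.3, 0.6, -0.9]
width: 0.7
clock: 12.75
position: [0.5483, -0.0349, 0.2242]
ee_rot: [1.248, 1.184, -1.251]
force: [0.9, -0.1, -0.9]
width: 0.701
clock: 13.58
position: [0.5466, -0.0802, 0.2255]
ee_rot: [1.249, 1.183, -1.248]
force: [-1.2, 0.2, -0.6]
width: 0.699
clock 13.58 tcp [ 0.5466 -0.0802  0.2255] yaw -3.07 tilt 1.0 w 0.699 F [-1.2  0.2 -0.6]
  -> (0.5472, -0.0805, 0.225) total units/200mm tool xyz [0.003 0.003 0.001]
  -> (0.5472, -0.0805, 0.111) total units/200mm tool xyz [ 0.57 -0.    0.  ]
red 2431 (array([ 0.5477, -0.0801]), array([43.6, 43.4]), 85.9)
green 5072 (array([0.5398, 0.0425]), array([55.2, 81.6]), 87.1) 0.01787139343012153
blue 4354 (array([ 0.5368, -0.0191]), array([55.2, 82. ]), 87.0) 0.0178080549307859
```

View pics/w3.png

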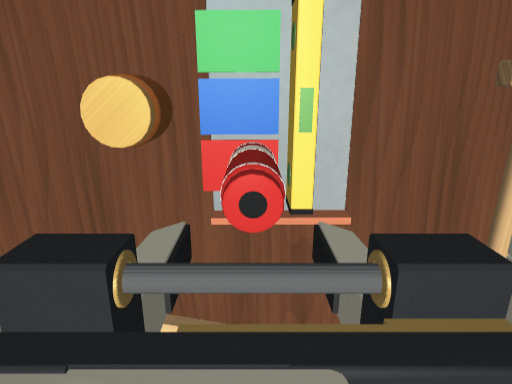

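Red is centred between the fingers, cap at about (253,205). The green plate at (238,42) and the blue one at (239,106) are free, and their measured sizes match. I'll take red next.

```bash

python3 -m inch '[[[0,0.003,0],0],[[0.1,0,0],0],[[0.15,0,0],0],[[0.15,0,0],0],[[0.12,0,0],0],[[0.05,0,0],0],[[0,0,0],0],[[0,0,0],0],[[0,0,0],0],[[0,0,0],0]]' 0.3 25
python3 -m inch '[[[0,0,0],0],[[0,0,0],0],[[0,0,0],0],[[0,0,0],0],[[0,0,0],0],[[-0.05,0,0],0],[[-0.12,0,0],0],[[-0.14,0,0],0],[[-0.14,0,0],0],[[-0.05,0,0],0]]' 1 25
python3 -m inch '[[[0,-0.03,-0.06],0],[[0,-0.1,-0.12],0],[[0,-0.1,-0.14],0],[[0,-0.1,-0.16],0],[[0,-0.1,-0.16],0],[[0,-0.1,-0.16],0],[[0,-0.1,-0.16],0],[[0,-0.1,-0.16],0],[[0,-0.1,-0.16],0],[[0,0,-0.16],0]]' 1 25
python3 -m inch '[[[0,0,-0.16],0],[[0,0,-0.16],0],[[0,0,-0.16],0],[[0,0,-0.06],0],[[0,0,0],0],[[0.1,0,0],0],[[0.1,0,0],0],[[0.1,0,0],0],[[0,0,0],0],[[0,0,0],0]]' 1 25
python3 - <<'E'
from h import *
go((.4021,.3243,.1),(.4021,.3243,.0965))
E
```

```text
clock: 14.47
position: [0.5483, -0.0809, 0.1132]
ee_rot: [1.25, 1.181, -1.247]
force: [0.1, -0.3, -0.0]
width: 0.701
clock: 15.3
position: [0.5485, -0.0809, 0.2156]
ee_rot: [1.251, 1.179, -1.246]
force: [1.2, 0.1, -2.2]
width: 0.536
clock: 16.13
position: [0.3916, 0.217, 0.2103]
ee_rot: [1.244, 1.186, -1.251]
force: [-0.1, -1.0, -2.2]
width: 0.537
clock: 16.97
position: [0.4017, 0.3221, 0.1505]
ee_rot: [1.246, 1.183, -1.253]
force: [-0.2, -0.1, -2.6]
width: 0.539
clock 16.97 tcp [0.4017 0.3221 0.1505] yaw -3.13 tilt 0.99999 w 0.539 F [-0.2 -0.1 -2.6]
  -> (0.4021, 0.3243, 0.1) total units/200mm tool xyz [ 0.252  0.002 -0.012]
  -> (0.4021, 0.3243, 0.0965) total units/200mm tool xyz [ 0.017  0.    -0.   ]
```

```bash

python3 -m inch '[[[0.08,0,0],0],[[0.09,0,-0.01],0],[[0.06,0,0],0],[[0.02,0,0],0],[[0.007,0,0],0],[[0.006,0,0],0],[[0,0,0],0],[[0,0,0],0],[[0,0,0],0],[[0,0,0],0]]' 1 25
python3 -m inch '[[[0,0,0],0],[[0,0,0],0],[[0,0,0],0],[[-0.05,0,0],0],[[-0.15,0,0],0],[[-0.16,0,0],0],[[-0.16,0,0],0],[[-0.13,0,0],0],[[0,0,0],0],[[0,0,0],0]]' 0.3 25
python3 - <<'E'
from h import *
d=get_image("side"); cv2.imwrite("pics/s2.png",d["image"][:,:,::-1]); P=pts(d);H=hsv(d)
for c in HUE:
    t=P[hue(H,c)&box(P,.3,.7,.2,.45,.126,.14)]; print(c,len(t),rect(t[:,:2]) if len(t)>5 else None)
y=(H[...,0]>22)&(H[...,0]<34)&(H[...,1]>120);q=P[y&box(P,.55,.66,-.2,.2,.055,.07)];print("level",len(q),rect(q[:,:2]),q[:,2].mean())
y=y|(H[...,2]<60);q=P[y&box(P,.55,.66,-.2,.2,.055,.07)];print("level",len(q),rect(q[:,:2]),q[:,2].mean())
go((.599,-.024,.225))
E
```

```text
clock: 17.8
position: [0.4032, 0.3259, 0.0994]
ee_rot: [1.25, 1.183, -1.248]
force: [-0.1, 0.2, -2.6]
width: 0.538
clock: 18.63
position: [0.4037, 0.3264, 0.2312]
ee_rot: [1.253, 1.183, -1.245]
force: [0.2, 0.1, -0.7]
width: 0.699
red 472 (array([0.4011, 0.326 ]), array([43.7, 42.6]), 63.1)
blue 297 (array([0.4855, 0.3087]), array([38.8, 43.5]), 40.8)
green 204 (array([0.5743, 0.2941]), array([33.3, 46.6]), 87.0)
level 438 (array([ 0.597 , -0.0249]), array([190.7,  25.8]), 87.3) 0.05817013799972485
level 449 (array([ 0.5972, -0.0209]), array([198.6,  25.8]), 87.3) 0.05814861944215447
clock 18.68 tcp [0.403  0.3257 0.2297] yaw -3.11 tilt 1.0 w 0.703 F [-0.2 -0.3 -0.6]
  -> (0.599, -0.024, 0.225) total units/200mm tool xyz [0.023 1.073 1.693]
```

View pics/s2.png

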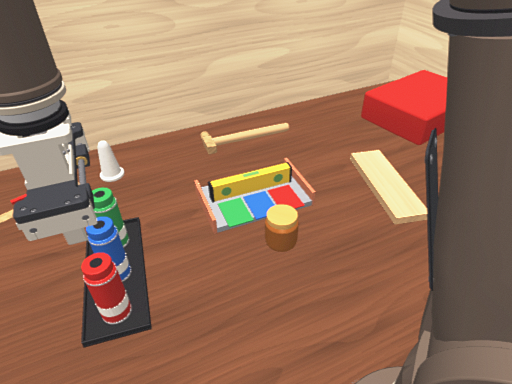

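All three cans stand upright in the tray, at about (105,285), (105,250) and (107,215). The level hasn't moved, at about (250,182). Moving over to it.

```bash

python3 -m inch '[[[0,0.05,0.08],0],[[0,0.09,0.15],0],[[0,0.1,0.16],0],[[0,0.1,0.16],0],[[0,0.1,0.16],0],[[0,0.1,0.16],0],[[0,0.1,0.16],0],[[0,0.1,0.16],0],[[0,0.1,0.16],0],[[0,0.1,0.16],0]]' 0.3 25
python3 -m inch '[[[0,0.1,0.15],0],[[0,0.03,0.02],0],[[0,0,0],0],[[0,0,0],0],[[0,0,0],0],[[0,0,0],0],[[0,0,0],0],[[0,0,0],0],[[0,0,0],0],[[0,0,0],0]]' 0.3 25
python3 - <<'E'
from h import *
d=get_image("wrist"); P=pts(d);H=hsv(d)
y=(H[...,0]>22)&(H[...,0]<34)&(H[...,1]>120);q=P[y&box(P,.55,.66,-.2,.2,.055,.067)];print("level",len(q),rect(q[:,:2]),q[:,2].mean())
d=get_image("scene"); P=pts(d);H=hsv(d)
y=(H[...,0]>20)&(H[...,0]<36)&(H[...,1]>100)|(H[...,2]<60);q=P[y&box(P,.55,.66,-.2,.2,.055,.075)];print("level scene",len(q),rect(q[:,:2]),q[:,2].mean())
go((.598,-.021,.225),(.598,-.021,.045))
E
```

```text
clock: 19.52
position: [0.574, 0.0121, 0.2276]
ee_rot: [1.248, 1.185, -1.251]
force: [0.5, 0.8, -0.3]
width: 0.703
clock: 20.35
position: [0.5983, -0.0211, 0.2291]
ee_rot: [1.249, 1.183, -1.249]
force: [0.0, 0.0, 0.2]
width: 0.7
level 3801 (array([ 0.5992, -0.0236]), array([190.3,  21.7]), 86.9) 0.05970799428299494
level scene 392 (array([ 0.5986, -0.025 ]), array([199.4,  22.9]), 87.3) 0.06203479910794458
clock 20.45 tcp [ 0.5984 -0.0213  0.229 ] yaw -3.1 tilt 1.0 w 0.702 F [ 0.2 -0.4 -0.2]
  -> (0.598, -0.021, 0.225) total units/200mm tool xyz [ 0.02  -0.002 -0.001]
  -> (0.598, -0.021, 0.045) total units/200mm tool xyz [ 0.9 -0.   0. ]
```

```bash

python3 -m inch '[[[0,0.002,0.01],0],[[0.1,0,0],0],[[0.15,0,0],0],[[0.15,0,0],0],[[0.15,0,0],0],[[0.15,0,0],0],[[0.12,0,0],0],[[0.07,0,0],0],[[0.03,0,0],0],[[0,0,0],0]]' 0.3 30
python3 -m inch '[[[0,0,0],0],[[0,0,0],0],[[0,0,0],0],[[0,0,0],0],[[0,0,0],0],[[0,0,0],0],[[0,0,0],0],[[0,0,0],0],[[0,0,0],0],[[0,0,0],0]]' 1 30
python3 - <<'E'
from h import *
go((.5985,-.0235,.045))
E
```

```text
clock: 21.28
position: [0.5979, -0.0236, 0.0436]
ee_rot: [1.248, 1.185, -1.251]
force: [0.4, -0.7, 0.3]
width: 0.704
clock: 22.12
position: [0.5989, -0.0234, 0.0452]
ee_rot: [1.249, 1.183, -1.249]
force: [-0.3, 0.2, 4.8]
width: 0.233
clock 22.12 tcp [ 0.5989 -0.0234  0.0452] yaw -3.11 tilt 1.0 w 0.233 F [-0.3  0.2  4.8]
  -> (0.5985, -0.0235, 0.045) total units/200mm tool xyz [ 0.001 -0.002  0.   ]
```

```bash

python3 -m inch '[[[-0.05,0,0],0],[[-0.1,0,0],0],[[-0.13,0,0],0],[[-0.13,0,0],0],[[-0.1,0,0],0],[[-0.03,0,0],0],[[0,-0.02,0.05],0],[[0,-0.04,0.1],0],[[0,-0.05,0.15],0],[[0,-0.05,0.16],0]]' 1 30
python3 -m inch '[[[0,-0.05,0.16],0],[[0,-0.05,0.16],0],[[0,-0.05,0.16],0],[[0,-0.05,0.16],0],[[0,-0.05,0.16],0],[[0,-0.05,0.16],0],[[0,-0.04,0.11],0],[[0,0,0.04],0],[[0,0,0],0],[[0,0,0],0]]' 1 30
python3 -m inch '[[[0,0,0],-0.06],[[0,0,0],-0.12],[[0,0,0],-0.14],[[0,0,0],-0.14],[[0,0,0],-0.14],[[0,0,0],-0.14],[[0,0,0],-0.14],[[0,0,0],-0.14],[[0,0,0],-0.14],[[0,0,0],-0.14]]' 1 30
python3 -m inch '[[[0,0,0],-0.14],[[0,0,0],-0.14],[[0,0,0],-0.12],[[0,0,0],-0.053],[[0,0,0],0],[[0,0,0],0],[[0,0,0],0],[[0,0,0],0],[[0,0,0],0],[[0,0,0],0]]' 1 30
python3 - <<'E'
from h import *
go((.482,-.333,.15),(.482,-.333,.05))
for n in("scene","side","wrist"):
    d=get_image(n); P=pts(d);H=hsv(d)
    if n=="scene": cv2.imwrite("pics/c3.png",d["image"][:,:,::-1])
    y=(H[...,0]>22)&(H[...,0]<34)&(H[...,1]>120);q=P[y&box(P,.35,.65,-.45,-.2,.1,.2)];
    if len(q)>9: print(n,"level",len(q),rect(q[:,:2]),q[:,2].max())
    if n=="wrist":
        q=P[(H[...,2]>150)&(H[...,1]<140)&box(P,.3,.7,-.45,-.2,.012,.027)];print("plank",len(q),rect(q[:,:2]) if len(q)>9 else 0)
        cv2.imwrite("pics/w4.png",d["image"][:,:,::-1])
E
```

```text
clock: 22.95
position: [0.5598, -0.1138, 0.1511]
ee_rot: [1.246, 1.187, -1.249]
force: [0.1, -0.4, -2.8]
width: 0.238
clock: 23.78
position: [0.481, -0.331, 0.1516]
ee_rot: [1.25, 1.185, -1.25]
force: [0.3, 0.2, -3.3]
width: 0.236
clock: 24.62
position: [0.4825, -0.329, 0.1523]
ee_rot: [0.467, 1.521, -0.465]
force: [-0.3, 0.4, -2.4]
width: 0.24
clock: 25.45
position: [0.4819, -0.3314, 0.1529]
ee_rot: [0.195, 1.562, -0.195]
force: [-0.0, 0.1, -3.5]
width: 0.237
clock 25.45 tcp [ 0.4819 -0.3314  0.1529] yaw 75.76 tilt 1.0 w 0.237 F [-0.   0.1 -3.5]
  -> (0.482, -0.333, 0.15) total units/200mm tool xyz [ 0.015 -0.008  0.003]
  -> (0.482, -0.333, 0.05) total units/200mm tool xyz [0.5 0.  0. ]
scene level 376 (array([ 0.4847, -0.3344]), array([ 23. , 185.9]), 75.5) 0.17288862544147932
side level 376 (array([ 0.4729, -0.3363]), array([ 40.6, 176.5]), 75.2) 0.1678839000139265
wrist level 12764 (array([ 0.4491, -0.3224]), array([ 24. , 121.9]), 75.7) 0.17001402534463111
plank 7991 (array([ 0.4822, -0.3334]), array([ 80. , 258.9]), 75.8)
```

View pics/w4.png

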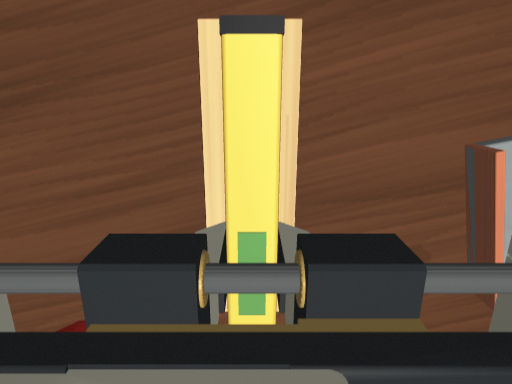

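The level is lined up over the plank: both run along image column 250, with the level's end at (252,25). I'll lower it.

```bash

python3 -m inch '[[[0.03,-0.008,0.003],0],[[0.07,0,0],0],[[0.1,0,0],0],[[0.1,0,0],0],[[0.1,0,0],0],[[0.06,0,0],0],[[0.03,0,0],0],[[0.012,0,0],0],[[0,0,0],0],[[0,0,0],0]]' 1 30
python3 -m inch '[[[0.006,0,0],0],[[0.006,0,0],0],[[0,0,0],0],[[0,0,0],0],[[0,0,0],0],[[0,0,0],0],[[0,0,0],0],[[0,0,0],0],[[0,0,0],0],[[0,0,0],0]]' 1 30
python3 - <<'E'
from h import *
go((.482,-.333,.049))
E
```

```text
clock: 26.43
position: [0.4826, -0.3336, 0.0533]
ee_rot: [0.194, 1.561, -0.195]
force: [0.2, 0.1, -2.4]
width: 0.241
clock: 27.27
position: [0.482, -0.3332, 0.0501]
ee_rot: [0.195, 1.562, -0.195]
force: [-0.4, 0.6, -3.2]
width: 0.239
clock 27.27 tcp [ 0.482  -0.3332  0.0501] yaw 75.77 tilt 1.0 w 0.239 F [-0.4  0.6 -3.2]
  -> (0.482, -0.333, 0.049) total units/200mm tool xyz [ 0.006  0.001 -0.   ]
```

```bash

python3 -m inch '[[[0.006,0,0],0],[[0.003,0,0],0],[[0,0,0],0],[[0,0,0],0],[[0,0,0],0],[[0,0,0],0],[[0,0,0],0],[[0,0,0],0],[[0,0,0],0],[[0,0,0],0]]' 1 30
python3 -m inch '[[[0,0,0],0],[[0,0,0],0],[[0,0,0],0],[[0,0,0],0],[[-0.05,0,0],0],[[-0.1,0,0],0],[[-0.15,0,0],0],[[-0.15,0,0],0],[[-0.15,0,0],0],[[-0.15,0,0],0]]' 0.3 25
python3 -m inch '[[[-0.08,0,0],0.06],[[0,0,0],0.12],[[0,0,0],0.14],[[0,0,0],0.14],[[0,0,0],0.14],[[0,0,0],0.14],[[0,0,0],0.14],[[0,0,0],0.14],[[0,0,0],0.14],[[0,0,0],0.14]]' 0.3 25
python3 -m inch '[[[0,0,0],0.14],[[0,0,0],0.14],[[0,0,0],0.12],[[0,0,0],0.053],[[0,0,0],0],[[0,0,0],0],[[0,0,0],0],[[0,0,0],0],[[0,0,0],0],[[0,0,0],0]]' 0.3 25
python3 - <<'E'
from h import *
d=get_image("scene"); P=pts(d);H=hsv(d); cv2.imwrite("pics/c4.png",d["image"][:,:,::-1])
y=(H[...,0]>22)&(H[...,0]<34)&(H[...,1]>120);q=P[y&box(P,.3,.65,-.45,-.2,.055,.08)]; print("level",len(q),rect(q[:,:2]),q[:,2].max())
d=get_image("side"); P=pts(d);H=hsv(d)
for c in HUE:
    t=P[hue(H,c)&box(P,.3,.7,.2,.45,.126,.14)]; print(c,len(t),rect(t[:,:2]) if len(t)>5 else None)
go((.5764,.3001,.235),(.5755,.3002,.0955))
E
```

```text
clock: 28.1
position: [0.4822, -0.3333, 0.0492]
ee_rot: [0.195, 1.561, -0.195]
force: [-1.9, 1.4, 7.1]
width: 0.238
clock: 28.93
position: [0.4819, -0.333, 0.2006]
ee_rot: [0.195, 1.562, -0.195]
force: [0.4, 0.0, 0.1]
width: 0.697
clock: 29.77
position: [0.4821, -0.3331, 0.2151]
ee_rot: [0.988, 1.334, -0.988]
force: [0.1, -0.3, -0.0]
width: 0.698
clock: 30.6
position: [0.4819, -0.3333, 0.2144]
ee_rot: [1.249, 1.183, -1.249]
force: [-0.4, 0.3, -0.3]
width: 0.697
level 532 (array([ 0.481, -0.337]), array([ 22.8, 193.3]), 75.1) 0.07002679366196551
red 477 (array([0.401 , 0.3263]), array([43.9, 42.9]), 73.5)
blue 351 (array([0.4871, 0.3102]), array([42.2, 43.5]), 38.8)
green 259 (array([0.5734, 0.2986]), array([42.3, 43.4]), 81.7)
clock 30.7 tcp [ 0.482  -0.3333  0.2143] yaw -3.1 tilt 1.0 w 0.702 F [-0.7 -0.2 -0.4]
  -> (0.5764, 0.3001, 0.235) total units/200mm tool xyz [-0.103  0.3   -3.188]
  -> (0.5755, 0.3002, 0.0955) total units/200mm tool xyz [ 0.697 -0.005 -0.   ]
```

View pics/c4.png

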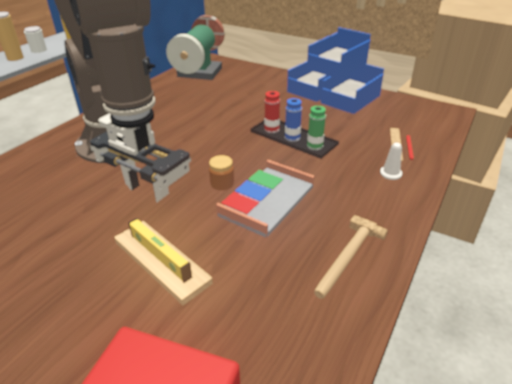

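The level stands on the plank at about (160,248), in line with it. The cans are upright at (272,112), (293,120) and (316,128). I'm returning them red first.

```bash

python3 -m inch '[[[-0.08,0,-0.06],0],[[0,-0.03,-0.12],0],[[0,-0.03,-0.17],0],[[0,-0.03,-0.18],0],[[0,-0.03,-0.18],0],[[0,-0.03,-0.18],0],[[0,-0.03,-0.18],0],[[0,-0.03,-0.18],0],[[0,-0.03,-0.18],0],[[0,-0.03,-0.18],0]]' 0.3 25
python3 -m inch '[[[0,-0.03,-0.18],0],[[0,-0.03,-0.18],0],[[0,-0.03,-0.18],0],[[0,-0.03,-0.18],0],[[0,-0.03,-0.18],0],[[0,-0.03,-0.18],0],[[0,-0.03,-0.18],0],[[0,-0.03,-0.18],0],[[0,-0.03,-0.15],0],[[0,-0.03,-0.073],0]]' 0.3 25
python3 -m inch '[[[0,0,0],0],[[0,0,0],0],[[0,0,0],0],[[0,0,0],0],[[0,0,0],0],[[0,0,0],0],[[0,0,0],0],[[0,0,0],0],[[0,0,0],0],[[0,0,0],0]]' 0.3 25
python3 - <<'E'
from h import *
d=get_image("wrist"); cv2.imwrite("pics/w5.png",d["image"][:,:,::-1]); P=pts(d);H=hsv(d)
for c in HUE:
    t=P[hue(H,c)&box(P,.3,.7,.2,.45,.126,.14)]; print(c,len(t),rect(t[:,:2]) if len(t)>5 else None)
go((.403,.3265,.230),(.403,.3265,.0985))
E
```

```text
clock: 31.53
position: [0.4451, -0.0072, 0.2306]
ee_rot: [1.249, 1.182, -1.249]
force: [1.2, 0.4, -0.0]
width: 0.699
clock: 32.37
position: [0.4026, 0.331, 0.2305]
ee_rot: [1.248, 1.187, -1.245]
force: [0.1, 0.3, 0.5]
width: 0.702
clock: 33.2
position: [0.4037, 0.3265, 0.2304]
ee_rot: [1.249, 1.183, -1.249]
force: [-0.0, 0.2, 0.7]
width: 0.699
red 2082 (array([0.4031, 0.3264]), array([44. , 43.9]), 89.3)
blue 2042 (array([0.4896, 0.3112]), array([42.8, 44.6]), 61.2)
green 1931 (array([0.5528, 0.3078]), array([40.5, 93.5]), 74.3)
clock 33.25 tcp [0.4037 0.3265 0.2303] yaw -3.11 tilt 1.0 w 0.697 F [-0.5 -0.2 -0.1]
  -> (0.403, 0.3265, 0.23) total units/200mm tool xyz [ 0.002 -0.003  0.   ]
  -> (0.403, 0.3265, 0.0985) total units/200mm tool xyz [ 0.657 -0.    -0.   ]
```

```bash

python3 -m inch '[[[0,0,0],0],[[0.1,0,0],0],[[0.15,0,0],0],[[0.15,0,0],0],[[0.13,0,0],0],[[0.08,0,0],0],[[0.05,0,0],0],[[0,0,0],0],[[0,0,0],0],[[0,0,0],0]]' 0.3 25
python3 -m inch '[[[0,0,0],0],[[0,0,0],0],[[0,0,0],0],[[0,0,0],0],[[0,0,0],0],[[-0.06,0,0],0],[[-0.12,0,0],0],[[-0.15,0,0],0],[[-0.15,0,0],0],[[-0.12,0,0],0]]' 1 25
python3 -m inch '[[[0,0,0.06],0],[[0,0,0.12],0],[[0,0,0.15],0],[[0,0.08,0.16],0],[[0,0.08,0.16],0],[[0,0.08,0.16],0],[[0,0.08,0.16],0],[[0,0.08,0.16],0],[[0,0.08,0.16],0],[[0,0.08,0.16],0]]' 1 25
python3 -m inch '[[[0,0.08,0.16],0],[[0,0.08,0.16],0],[[0,0.08,0.14],0],[[0,0.031,0.085],0],[[0,0,0],0],[[0,0,0],0],[[0,0,0],0],[[0,0,0],0],[[0,0,0],0],[[0,0,0],0]]' 1 25
python3 - <<'E'
from h import *
go((.5477,-.081,.218),(.5477,-.081,.114))
d=get_image("wrist"); P=pts(d);H=hsv(d)
for c in HUE:
    t=P[hue(H,c)&box(P,.45,.7,-.12,.1,.01,.024)]; print(c,len(t),rect(t[:,:2]) if len(t)>5 else 0)
E
```

```text
clock: 34.08
position: [0.4042, 0.3273, 0.0994]
ee_rot: [1.251, 1.183, -1.247]
force: [-0.0, -0.3, 0.5]
width: 0.702
clock: 34.92
position: [0.4036, 0.3265, 0.2202]
ee_rot: [1.25, 1.183, -1.249]
force: [1.3, 0.3, -2.8]
width: 0.537
clock: 35.75
position: [0.4993, 0.0285, 0.2175]
ee_rot: [1.248, 1.183, -1.25]
force: [0.3, 0.3, -2.2]
width: 0.538
clock: 36.58
position: [0.5478, -0.0799, 0.2184]
ee_rot: [1.248, 1.184, -1.248]
force: [0.0, 0.3, -1.7]
width: 0.532
clock 36.58 tcp [ 0.5478 -0.0799  0.2184] yaw -3.02 tilt 1.0 w 0.532 F [ 0.   0.3 -1.7]
  -> (0.5477, -0.081, 0.218) total units/200mm tool xyz [ 0.002 -0.     0.006]
  -> (0.5477, -0.081, 0.114) total units/200mm tool xyz [ 0.52 -0.    0.  ]
red 2620 (array([ 0.5339, -0.081 ]), array([55.8, 82.5]), 87.1)
blue 4601 (array([ 0.5367, -0.02  ]), array([55.6, 81.9]), 87.0)
green 5344 (array([0.5398, 0.0426]), array([55.1, 81.4]), 87.0)
```

```bash

python3 -m inch '[[[0.04,0,0.008],0],[[0.08,0,0],0],[[0.1,0,0],0],[[0.1,0,0],0],[[0.1,0,0],0],[[0.06,0,0],0],[[0.03,0,0],0],[[0.01,0,0],0],[[0,0,0],0],[[0,0,0],0]]' 1 25
python3 -m inch '[[[0.006,0,0],0],[[0.003,0,0],0],[[0,0,0],0],[[0,0,0],0],[[0,0,0],0],[[0,0,0],0],[[0,0,0],0],[[0,0,0],0],[[0,0,0],0],[[0,0,0],0]]' 1 25
python3 - <<'E'
from h import *
go((.5479,-.0815,.1135))
E
```

```text
clock: 37.47
position: [0.5482, -0.0824, 0.1145]
ee_rot: [1.249, 1.183, -1.248]
force: [0.2, -0.4, -3.1]
width: 0.538
clock: 38.3
position: [0.5485, -0.0825, 0.1138]
ee_rot: [1.25, 1.182, -1.248]
force: [-3.1, -0.2, 9.2]
width: 0.541
clock 38.3 tcp [ 0.5485 -0.0825  0.1138] yaw -3.11 tilt 1.0 w 0.541 F [-3.1 -0.2  9.2]
  -> (0.5479, -0.0815, 0.1135) total units/200mm tool xyz [ 0.001 -0.003 -0.005]
```

```bash

python3 -m inch '[[[0,0,0],0],[[0,0,0],0],[[0,0,0],0],[[-0.05,0,0],0],[[-0.12,0,0],0],[[-0.15,0,0],0],[[-0.15,0,0],0],[[-0.11,0,0],0],[[0,0,0],0],[[0,0,0],0]]' 0.3 25
python3 -m inch '[[[0,0,-0.1],0],[[0,-0.04,-0.17],0],[[0,-0.06,-0.18],0],[[0,-0.06,-0.18],0],[[0,-0.06,-0.18],0],[[0,-0.06,-0.18],0],[[0,-0.06,-0.18],0],[[0,-0.06,-0.18],0],[[0,0,-0.18],0],[[0,0,-0.18],0]]' 0.3 25
python3 -m inch '[[[0,0,-0.15],0],[[0,0,-0.089],0],[[0,0,0],0],[[0,0,0],0],[[0,0,0],0],[[0,0,0],0],[[0,0,0],0],[[0,0,0],0],[[0,0,0],0],[[0,0,0],0]]' 0.3 25
python3 - <<'E'
from h import *
go((.4893,.312,.230),(.4893,.312,.0975))
E
```

```text
clock: 39.13
position: [0.5488, -0.0825, 0.2304]
ee_rot: [1.251, 1.18, -1.247]
force: [0.8, 0.6, 0.4]
width: 0.701
clock: 39.97
position: [0.4851, 0.2648, 0.2277]
ee_rot: [1.247, 1.184, -1.25]
force: [0.8, 0.7, -0.3]
width: 0.697
clock: 40.8
position: [0.4893, 0.3107, 0.2287]
ee_rot: [1.25, 1.183, -1.249]
force: [-0.1, -0.6, -0.2]
width: 0.697
clock 40.8 tcp [0.4893 0.3107 0.2287] yaw -3.15 tilt 1.0 w 0.697 F [-0.1 -0.6 -0.2]
  -> (0.4893, 0.312, 0.23) total units/200mm tool xyz [-0.007 -0.    -0.006]
  -> (0.4893, 0.312, 0.0975) total units/200mm tool xyz [ 0.662 -0.     0.   ]
```

```bash

python3 -m inch '[[[0,0,-0.006],0],[[0.1,0,0],0],[[0.15,0,0],0],[[0.15,0,0],0],[[0.13,0,0],0],[[0.08,0,0],0],[[0.045,0,0],0],[[0,0,0],0],[[0,0,0],0],[[0,0,0],0]]' 0.3 25
python3 -m inch '[[[0,0,0],0],[[0,0,0],0],[[0,0,0],0],[[0,0,0],0],[[0,0,0],0],[[-0.06,0,0],0],[[-0.12,0,0],0],[[-0.15,0,0],0],[[-0.15,0,0],0],[[-0.12,0,0],0]]' 1 25
python3 -m inch '[[[0,0,0.06],0],[[0,0,0.12],0],[[0,0,0.15],0],[[0,0.06,0.16],0],[[0,0.06,0.16],0],[[0,0.06,0.16],0],[[0,0.06,0.16],0],[[0,0.06,0.16],0],[[0,0.06,0.16],0],[[0,0.036,0.16],0]]' 1 25
python3 -m inch '[[[0,0,0.12],0],[[0,0,0.07],0],[[0,0,0],0],[[0,0,0],0],[[0,0,0],0],[[0,0,0],0],[[0,0,0],0],[[0,0,0],0],[[0,0,0],0],[[0,0,0],0]]' 1 25
python3 - <<'E'
from h import *
go((.5507,-.0203,.218),(.5507,-.0203,.1125))
d=get_image("wrist"); cv2.imwrite("pics/w6.png",d["image"][:,:,::-1]);P=pts(d);H=hsv(d)
for c in ("blue","green"):
    t=P[hue(H,c)&box(P,.45,.7,-.12,.1,.01,.024)]; print(c,len(t),rect(t[:,:2]) if len(t)>5 else 0)
E
```

```text
clock: 41.63
position: [0.4899, 0.313, 0.0988]
ee_rot: [1.251, 1.183, -1.247]
force: [-0.3, 0.6, 0.8]
width: 0.699
clock: 42.47
position: [0.4892, 0.3125, 0.2203]
ee_rot: [1.25, 1.183, -1.248]
force: [0.2, 0.1, -1.4]
width: 0.537
clock: 43.3
position: [0.5528, 0.0162, 0.2176]
ee_rot: [1.249, 1.183, -1.249]
force: [0.3, 0.4, -2.0]
width: 0.541
clock: 44.13
position: [0.5505, -0.0191, 0.2175]
ee_rot: [1.249, 1.183, -1.249]
force: [-0.3, 0.0, -1.3]
width: 0.54
clock 44.13 tcp [ 0.5505 -0.0191  0.2175] yaw -3.07 tilt 1.0 w 0.54 F [-0.3  0.  -1.3]
  -> (0.5507, -0.0203, 0.218) total units/200mm tool xyz [-0.002  0.001  0.006]
  -> (0.5507, -0.0203, 0.1125) total units/200mm tool xyz [ 0.527 -0.     0.   ]
blue 2790 (array([ 0.5369, -0.0189]), array([55.6, 81.8]), 87.2)
green 4518 (array([0.5398, 0.0424]), array([54. , 81.5]), 86.9)
```

View pics/w6.png

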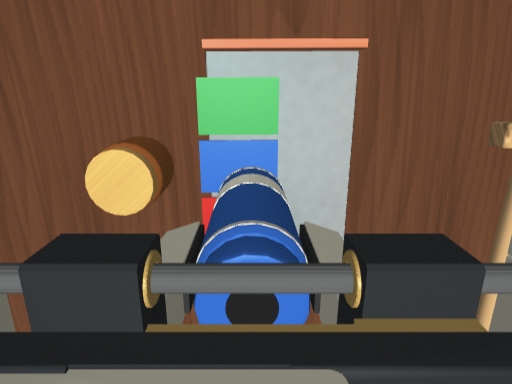

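Blue is held upright over its place, with the blue plate at (238,166) and green at (238,106). Lowering it.

```bash

python3 -m inch '[[[0.04,0.001,0.004],0],[[0.08,0,0],0],[[0.1,0,0],0],[[0.1,0,0],0],[[0.1,0,0],0],[[0.06,0,0],0],[[0.03,0,0],0],[[0.005,0,0],0],[[0,0,0],0],[[0,0,0],0]]' 1 25
python3 -m inch '[[[0.006,0,0],0],[[0.004,0,0],0],[[0,0,0],0],[[0,0,0],0],[[0,0,0],0],[[0,0,0],0],[[0,0,0],0],[[0,0,0],0],[[0,0,0],0],[[0,0,0],0]]' 1 25
python3 - <<'E'
from h import *
go((.5507,-.0200,.1125))
E
```

```text
clock: 45.02
position: [0.5511, -0.0203, 0.1148]
ee_rot: [1.25, 1.182, -1.248]
force: [0.7, 0.5, -1.9]
width: 0.536
clock: 45.85
position: [0.5511, -0.0203, 0.113]
ee_rot: [1.249, 1.182, -1.248]
force: [-1.0, 0.3, 5.7]
width: 0.54
clock 45.85 tcp [ 0.5511 -0.0203  0.113 ] yaw -3.11 tilt 1.0 w 0.54 F [-1.   0.3  5.7]
  -> (0.5507, -0.02, 0.1125) total units/200mm tool xyz [ 0.002 -0.002 -0.002]
```

```bash

python3 -m inch '[[[0,0,0],0],[[0,0,0],0],[[0,0,0],0],[[-0.05,0,0],0],[[-0.12,0,0],0],[[-0.15,0,0],0],[[-0.15,0,0],0],[[-0.11,0,0],0],[[0,0,0],0],[[0,0,0],0]]' 0.3 25
python3 -m inch '[[[0,0,-0.1],0],[[0,0.034,-0.17],0],[[0,0,-0.18],0],[[0,0,-0.18],0],[[0,0,-0.18],0],[[0,0,-0.18],0],[[0,0,-0.18],0],[[0,0,-0.18],0],[[0,0,-0.15],0],[[0,0,-0.106],0]]' 0.3 25
python3 -m inch '[[[0,0,0],0],[[0,0,0],0],[[0,0,0],0],[[0,0,0],0],[[0,0,0],0],[[0,0,0],0],[[0,0,0],0],[[0,0,0],0],[[0,0,0],0],[[0,0,0],0]]' 0.3 25
python3 - <<'E'
from h import *
go((.5754,.3001,.230),(.5754,.3001,.0975))
d=get_image("wrist");P=pts(d);H=hsv(d)
t=P[hue(H,"green")&box(P,.5,.7,.2,.4,.126,.14)]; print(len(t),rect(t[:,:2]))
E
```

```text
clock: 46.68
position: [0.5514, -0.0202, 0.2303]
ee_rot: [1.251, 1.181, -1.247]
force: [-0.1, -0.1, -0.1]
width: 0.699
clock: 47.52
position: [0.5733, 0.3036, 0.227]
ee_rot: [1.246, 1.187, -1.249]
force: [-0.0, -0.7, -0.6]
width: 0.695
clock: 48.35
position: [0.5749, 0.3, 0.2286]
ee_rot: [1.249, 1.183, -1.249]
force: [0.1, -0.6, -0.0]
width: 0.699
clock 48.35 tcp [0.5749 0.3    0.2286] yaw -3.12 tilt 1.0 w 0.699 F [ 0.1 -0.6 -0. ]
  -> (0.5754, 0.3001, 0.23) total units/200mm tool xyz [-0.007  0.002 -0.001]
  -> (0.5754, 0.3001, 0.0975) total units/200mm tool xyz [ 0.662 -0.     0.   ]
2092 (array([0.5759, 0.2993]), array([44.1, 43.5]), 88.6)
```

```bash

python3 -m inch '[[[0,0.002,0],0],[[0.1,0,0],0],[[0.15,0,0],0],[[0.15,0,0],0],[[0.13,0,0],0],[[0.08,0,0],0],[[0.045,0,0],0],[[0,0,0],0],[[0,0,0],0],[[0,0,0],0]]' 0.3 25
python3 -m inch '[[[0,0,0],0],[[0,0,0],0],[[0,0,0],0],[[0,0,0],0],[[0,0,0],0],[[-0.06,0,0],0],[[-0.12,0,0],0],[[-0.15,0,0],0],[[-0.15,0,0],0],[[-0.12,0,0],0]]' 1 25
python3 -m inch '[[[0,0,0.06],0],[[0,-0.018,0.12],0],[[0,-0.018,0.16],0],[[0,0,0.18],0],[[0,0,0.18],0],[[0,0,0.18],0],[[0,0,0.18],0],[[0,0,0.15],0],[[0,0,0.07],0],[[0,0,0.015],0]]' 1 25
python3 -m inch '[[[0,0,0],0],[[0,0,0],0],[[0,0,0],0],[[0,0,0],0],[[0,0,0],0],[[0,0,0],0],[[0,0,0],0],[[0,0,0],0],[[0,0,0],0],[[0,0,0],0]]' 1 25
python3 - <<'E'
from h import *
go((.5538,.0418,.218),(.5538,.0418,.1125))
E
```

```text
clock: 49.23
position: [0.5761, 0.3006, 0.099]
ee_rot: [1.251, 1.183, -1.247]
force: [0.3, -0.6, 0.7]
width: 0.702
clock: 50.07
position: [0.5753, 0.3002, 0.2202]
ee_rot: [1.25, 1.183, -1.248]
force: [0.4, 0.8, -2.7]
width: 0.54
clock: 50.9
position: [0.5532, 0.0366, 0.2171]
ee_rot: [1.251, 1.179, -1.256]
force: [-0.2, 0.1, -2.3]
width: 0.535
clock: 51.73
position: [0.5541, 0.0418, 0.2175]
ee_rot: [1.249, 1.183, -1.249]
force: [0.1, 0.2, -2.2]
width: 0.539
clock 51.73 tcp [0.5541 0.0418 0.2175] yaw -3.11 tilt 1.0 w 0.539 F [ 0.1  0.2 -2.2]
  -> (0.5538, 0.0418, 0.218) total units/200mm tool xyz [-0.002 -0.001  0.   ]
  -> (0.5538, 0.0418, 0.1125) total units/200mm tool xyz [ 0.527  0.    -0.   ]
```

```bash

python3 -m inch '[[[0.04,0,0],0],[[0.08,0,0],0],[[0.1,0,0],0],[[0.1,0,0],0],[[0.1,0,0],0],[[0.06,0,0],0],[[0.03,0,0],0],[[0.005,0,0],0],[[0,0,0],0],[[0,0,0],0]]' 1 25
python3 -m inch '[[[0.006,0,0],0],[[0.004,0,0],0],[[0,0,0],0],[[0,0,0],0],[[0,0,0],0],[[0,0,0],0],[[0,0,0],0],[[0,0,0],0],[[0,0,0],0],[[0,0,0],0]]' 1 25
python3 -m inch '[[[0,0,0],0],[[0,0,0],0],[[0,0,0],0],[[-0.05,0,0],0],[[-0.12,0,0],0],[[-0.15,0,0],0],[[-0.15,0,0],0],[[-0.11,0,0],0],[[0,0,0],0],[[0,0,0],0]]' 0.3 25
python3 -m inch '[[[0,0,-0.1],0],[[0,0,-0.15],0],[[0,0,-0.15],0],[[0,0,-0.15],0],[[0,0,-0.1],0],[[0,0,0],0],[[0,0,0],0],[[0,0,0],0],[[0,0,0],0],[[0,0,0],0]]' 0.3 25
python3 - <<'E'
from h import *
o=np.array([.0012,.0015])
d=get_image("side"); cv2.imwrite("pics/s9.png",d["image"][:,:,::-1]); P=pts(d);H=hsv(d)
T=dict(red=(.5479,-.0815),blue=(.5507,-.0200),green=(.5538,.0418))
for c in HUE:
    t=P[hue(H,c)&box(P,.45,.7,-.15,.1,.143,.16)]; r=rect(t[:,:2]); print(c,len(t),r[0]+o,r[1],"err mm",(r[0]+o-T[c])*1e3,t[:,2].mean())
g=P[216-12:216+13,282-18:282+19].reshape(-1,3); g=g[abs(g[:,2]-.076)<.005]; print("jar",rect(g[:,:2]))
d=get_image("scene"); P=pts(d);H=hsv(d)
y=(H[...,0]>22)&(H[...,0]<34)&(H[...,1]>120);q=P[y&box(P,.3,.65,-.45,-.2,.055,.08)]; print("level",len(q),rect(q[:,:2]),q[:,2].max())
go()
E
```

```text
clock: 52.57
position: [0.5544, 0.0419, 0.1148]
ee_rot: [1.25, 1.183, -1.248]
force: [-0.6, 0.7, -2.1]
width: 0.541
clock: 53.4
position: [0.5545, 0.0418, 0.1131]
ee_rot: [1.25, 1.182, -1.248]
force: [-1.5, -0.2, 5.9]
width: 0.536
clock: 54.23
position: [0.5548, 0.042, 0.2304]
ee_rot: [1.251, 1.181, -1.246]
force: [-0.5, -0.3, -0.2]
width: 0.699
clock: 55.07
position: [0.5612, 0.1701, 0.2283]
ee_rot: [1.25, 1.182, -1.251]
force: [0.3, 0.5, 0.5]
width: 0.697
red 176 [ 0.5481 -0.0807] [43.4 42.1] err mm [0.2 0.8] 0.1460083559064236
blue 179 [ 0.5503 -0.0198] [43.1 41.7] err mm [-0.4  0.2] 0.14609185097097113
green 188 [0.5539 0.0423] [41.1 45.2] err mm [0.1 0.5] 0.1461604557302257
jar (array([ 0.4298, -0.0149]), array([60.4, 61.3]), 42.8)
level 452 (array([ 0.4807, -0.3367]), array([ 22. , 191.8]), 75.2) 0.06989079072795212
clock 55.17 tcp [0.5612 0.1705 0.2285] yaw -3.2 tilt 1.0 w 0.699 F [0.2 0.3 0.9]
```

View pics/s9.png

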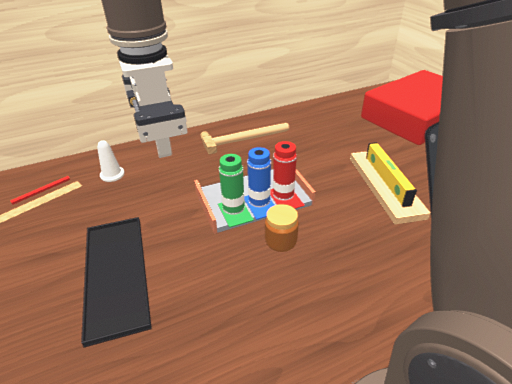

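The cans are back upright on their own colours, at about (231,185), (259,178) and (284,172). The level stands centred on the plank at (390,175), and the jar at (282,228) hasn't moved.

```bash
python3 -c "
from cell import *
print(sign_off())"
```

```text
the job is handed in; nothing more can be done
None
```

I finished the job and handed it in at about 55 s of the 152 s allowed; `sign_off` gives no verdict. I moved the three cans into the tray, stood the level on the plank, then put each can back on the place of its own colour.

The last checks, all from camera images:

| Item | Last check | Limit |
|---|---|---|
| Cans | upright, within about 1 mm of their places' middles | 12 mm |
| Level, position | about 2 mm off the plank's middle | 15 mm |
| Level, direction | within 1° of the plank's length | 0.12 rad (about 7°) |
| Jar | within 1 mm of its start | 20 mm |
| Gripper | open and clear of everything, at a height of 0.23 m | touches nothing |

No check failed. The side and scene cameras disagreed by up to about 5 mm (mostly in y). I trusted the side camera, corrected by about 1.5 mm to match the gripper, and the wrist camera. In the can check the row axes and the plate middles came from those same cameras.

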